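# Close a specimen pot in the lever lid press

## Robot

A 7-joint arm with a two-finger parallel gripper is mounted at the origin on a cart in front of the work surface, level with it; the furniture and walls round the work are solid. World frame = base frame: x ahead of the robot, y to its left, z up, the work surface at z = 0. Lengths are in m, angles in rad, forces in N, time in s.
With the tool pointing down it reaches from about 0.425 to 0.925 m from the base axis. Payload 6.8 kg.
Tool frame: the origin (TCP) lies on the centre line of the jaws, within the pads' length; the fingertips stand 17 mm ahead of it and the grasp point (between the pads) lies 2 mm behind it; z points along the fingers, x is the direction in which the jaws open and shut, and the axes are right-handed (so a half turn about z gives the same grasp; the last joint's range is limited). The gripper opens to 85 mm and grips with 20 to 120 N. Pads are 22 mm wide; open, the fingers measure 114 mm over their backs; the gripper's body (76 mm by 85 mm) begins 54 mm behind the grasp point. The pads swing forward as they close: fully open they stand 13 mm farther back than shut.
Start: joints at [1.216, 0.477, 0.022, 1.555, -0.011, 1.109, -0.083], TCP at [0.165, -0.655, 0.248] pointing down, gripper open.
Joint ranges: [-2.96, 2.96], [-0.34, 2.1], [-1.41, 1.46], [0.24, 2.44], [-1.37, 4.51], [0.17, 1.92], [-2.96, 2.96]. Speed limits (rad/s): [2.39, 2.39, 3.14, 3.14, 3.14, 3.14, 3.14].

## Interface

Orientations are given as a rotation vector (axis times angle).
In Python, from bench import r gives the robot as it stands.
- The arm moves only by the tool arm_command, never from a script. Its argument "increments" is a list of rows, each a list of 3 entries, a list of its own where there are three numbers: the shift along the world's x, y, z in m, then the turn, a rotation vector about the world's x, y, z in rad, then the opening in per cent of the stroke, from 0 (shut) to 100 (fully open). A call has 1 to 10 rows; each row is the pose to reach, as a shift and turn from the pose commanded when the call began; what a row does not reach only later rows make up. A row lasts 1/10 s, in which the tool goes at most 50 mm and 8.59 degrees, less where a joint would pass 70% of its speed; a pose out of reach is approached as far as the arm can. A call with a gripper value outside its range is refused whole. The fingers move at their own pace and stop on an object; "newtons" is the grip in N (left out, the last holds). Time passes only in rows, so rows that repeat a pose let the fingers close. It gives the time, the measured TCP pose, the force and the opening at its end, in the units of the state.
- r.get_obs(): the state, without advancing time (a new reading comes with each control period).
- r.grab_frame(name): name is "side" or "top" or "wrist"; returns the picture (384x512x3 uint8, blue, green, red); there is no depth.
- r.camera_model(name): a dict with "camera_matrix" (3x3 intrinsics, pixels), "camera_from_world" (4x4, takes a point from world to camera coordinates). Camera axes: x right, y down, z forward; pixel columns grow to the right and rows downward; lengths in m; the calibration is good to about 2 mm. A picture is of the moment at which its call begins: read the wrist's pose just before it. camera_model takes no time and is no camera call; for the wrist camera it gives the pose at the moment of the call.
- r.hand_in(): hands the job in, once; it reports no verdict.
The state is a dict: "clock": time; "joints": joint angles; "qvel": joint speeds; "tau": joint torques, N m; "tcp_pos": TCP position; "orientation": TCP orientation; "contact_force": force on the tool from outside, world axes, zero at the start; "moment": the same for the moment, N m; "grip_width": finger opening in m.
Only numpy, scipy, OpenCV 4.12 (cv2) and the standard library are available. Lean on these libraries where they do the work, as an engineer would, in place of code of your own. Each camera call takes 0.05 s, during which the arm holds its last target. There are 200 camera calls.

## Task

Close the pot that stands in the lid press: set the lid that fits it (the larger of the two loose lids) onto its rim so that it sits fully seated and level, and let go of it. Only then flip the press's safety catch over towards the pot until it lies down, then take the lever's grip bar with the fingers, pull the lever over and all the way down to its stop so that the pad presses on the lid, and finish while still holding it there. Leave the other things where they are.

Things in the scene. Friction and masses are not known exactly. Their poses are not given: they have to be found in the camera images.
- lid_press: Bench lid press fixed to the worktop: grey base plate 130 x 205 x 12 mm with a white pot, a raised lever and a safety catch. Origin on the worktop under the pot's centre, z up. Its +y runs from the lever's hinge to the pot (roughly the robot's left), -x is towards the robot; yaw within 0.18 rad. Press frame below means this (x, y, z in mm)
- pot_rim (a point): Centre of the open mouth of the white pot, at rim height (54 mm above the worktop). The pot is fixed in the press, outer diameter 72 mm, inner diameter 64 mm
- pot_lid: Loose grey lid that fits the pot, about 90 g: disc 78 mm across, 7 to 12 mm above the origin; below it a tapered plug 59 mm across that enters the pot; above it a knob 24 mm across, from 12 to 34 mm. Origin at the centre of the plug's underside, z up; starts flat on the worktop, knob up. Seated, its origin is 7 mm below point pot_rim
- small_lid: A smaller grey lid for another pot, same shape and knob but disc diameter 54 mm: leave it alone. Origin at the centre of its underside. The two lids change places between starts
- catch (a joint): Safety catch, rad: 0 = upright (its strut stands under a lug of the lever's axle and blocks the lever), 1.45 = lying down towards the pot (+y of the press). It hinges about the press's x axis. A light push on its tab to +y tips it; past about 0.4 rad it falls to the end by its own weight and stays
- catch_tip (a point): Upper end of the catch's tab, a steel plate 26 mm wide (along the press's x), 6 mm thick, upright from 91 to 153 mm above the worktop at the start. This point is on the middle of the tab's top edge, on its -y face. The space behind the tab (on its -y side) is free above 116 mm, so shut fingers can go in there and push it to +y
- catch_hinge (a point): Hinge axis of the catch, at (-55, -49, 22) in the press frame; the tab's top is 131 mm from it
- lever (a joint): Lever angle, rad: 0 = raised (rests there, held by a return spring), 1.92 = its stop, lever level over the pot. Growing values bring the grip bar up over and then down towards +y. A return spring lifts it again when let go
- lever_hinge (a point): Axis of the lever, at (0, -100, 107) in the press frame, along the press's x axis. With the catch lying down the lever needs 3 to 8 N at the grip bar on the way and about 15 N at the stop
- grip_bar: The lever's black round grip bar, 18 mm diameter, along the press's x axis at 145 mm from the lever's axis; it sticks out from the lever's side towards the robot from x = -20 to -105 mm. Origin on the bar's axis in the plane of the lever (x = 0). It is a sleeve that turns freely on its own axis
- grip_point (a point): Middle of the grip bar, where to take it (x = -60 mm). It moves in the circle of 145 mm about the lever's axis: raised it is at (-60, -150, 243) mm, at the stop at (-60, 45, 107) mm in the press frame
- press_pad: Spring-loaded black round pad, 28 mm diameter, under the lever 100 mm from its axis. Over the seated lid it meets the knob's top about 0.08 rad before the lever's stop and is pushed in about 8 mm at the stop (about 13 N on the lid)
- swab_box: Carton of swabs, 62 x 89 x 75 mm, to the right of the press: leave alone. Origin under its centre
- white_tub: Small white tub, 90 x 72 x 50 mm, to the right of the press: leave alone. Origin under its centre
- slide_box: Shut grey slide box, 92 x 125 x 40 mm, at the back left: leave alone. Origin under its centre
There are look-alikes about, which are no part of the job. What is shaped like the pot_lid but red or turquoise is not meant.

How it is judged:
On the way, in this order (a step that is already met when the one before it is completed fails the run):
1. the larger lid sits seated and level on the pot, let go, with the catch still upright and the lever still up (horizontal distance between pot_lid and pot_rim below 0.005 m and z of pot_lid in the frame of pot_rim below -0.005 m and angle between pot_lid's own z axis and vertical below 0.05 rad and contact force between the fingers and pot_lid below 0.1 N and value of joint each of catch, lever below 0.2 rad), for 0.2 s.
2. the safety catch is flipped over and lies down, with the lever still up (value of joint catch above 1.2 rad and value of joint lever below 0.2 rad), for 0.1 s.
At the end, for the whole second after the job is handed in: The fingers hold the grip bar (over 1 N), lever within 0.07 rad of its stop; the pad presses the larger lid with over 5 N; that lid is seated on the pot (within 5 mm of centre, origin at least 5 mm below the rim, tilt under 0.05 rad); the catch lies down (over 1.2 rad) (value of joint lever above 1.85 rad and contact force between the fingers and grip_bar above 1 N and contact force between press_pad and pot_lid above 5 N and value of joint catch above 1.2 rad and horizontal distance between pot_lid and pot_rim below 0.005 m and z of pot_lid in the frame of pot_rim below -0.005 m and angle between pot_lid's own z axis and vertical below 0.05 rad); the arm keeps its last pose, push and grip.
It fails at once if the small lid, swab box, tub or slide box is moved by more than 30 mm (distance of any of small_lid, swab_box, white_tub, slide_box from where it was at the start of the episode above 0.03 m).
It also fails if it takes over 61 s, if anything falls off the work surface, if the arm or the gripper's body presses on something with over 40 N, if the wrist force passes 120 N, or if a joint passes its speed limit or range.

## Working session

There is one attempt and no reset: what is moved stays moved. The work goes in short steps, Python scripts to look and compute and a tool call to move; the robot and the scene stay as the last step left them, time stands still between calls to the robot, and variables do not carry over. Pictures are saved under pics/ and viewed, about 8 in all and at most 12, crops included, and the job is handed in when it is done.

Besides the shell and the picture viewer there is one more tool, called after "Request:" as name(argument=value, ...), one argument or row to a line, values as JSON. arm_command: Moves the arm, as the interface text tells. Its arguments: {"type":"object","properties":{"increments":{"type":"array","items":{"type":"array"}},"newtons":{"type":"number"}},"required":["increments"]}

```bash
mkdir -p pics; ls
python3 - <<'E'
from bench import r
import cv2,numpy as np
np.set_printoptions(precision=4,suppress=True)
o=r.get_obs(); print(o['clock'],o['tcp_pos'],o['orientation'],o['grip_width'],o['contact_force'])
for n in ("side","top"):
    cv2.imwrite(f"pics/{n}0.png",r.grab_frame(n)); m=r.camera_model(n); print(n,m["camera_matrix"],m["camera_from_world"])
a=cv2.imread("pics/side0.png");b=cv2.imread("pics/top0.png")
cv2.imwrite("pics/both0.png",np.vstack([a,b])[:, :])
E
```

```text
pics
0.0 [ 0.1647 -0.654   0.2473] [-2.4772  1.9305  0.0024] 0.08519142169191955 [ 0.3897 -0.0296 -0.4664]
side [[388.9572   0.     255.831 ]
 [  0.     388.9572 198.0051]
 [  0.       0.       1.    ]] [[-0.9998  0.0168 -0.0137  0.5424]
 [ 0.0188  0.3546 -0.9348  0.1224]
 [-0.0109 -0.9349 -0.3549  1.5203]
 [ 0.      0.      0.      1.    ]]
top [[366.8585   0.     248.5849]
 [  0.     366.8585 192.3391]
 [  0.       0.       1.    ]] [[ 0.2683 -0.9633  0.0056 -0.1152]
 [-0.9234 -0.2588 -0.2834  0.538 ]
 [ 0.2744  0.0709 -0.959   1.4577]
 [ 0.      0.      0.      1.    ]]
```

View pics/side0.png

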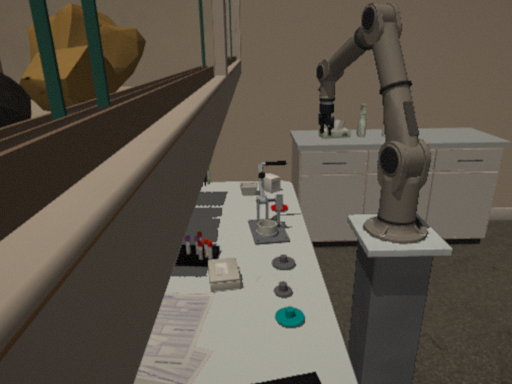

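View pics/top0.png

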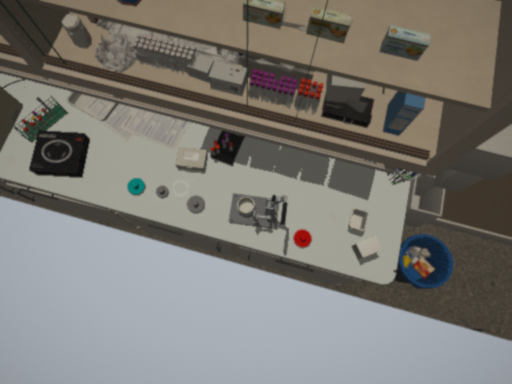

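Side and top pictures: grey candidates in top are at (196,204), which is large, and (162,191), which is small. The look-alikes are turquoise (136,186) and red (303,238). The pot is at (247,206). I choose (196,204) and check it in a close crop.

```bash
cat > h.py <<'E'
from bench import r
import cv2,numpy as np
from scipy.spatial.transform import Rotation as R
np.set_printoptions(precision=4,suppress=True)
def back(m,uv,z):
    K,T=m["camera_matrix"],m["camera_from_world"]; Rt=T[:3,:3].T; c=-Rt@T[:3,3]
    d=Rt@np.linalg.solve(K,[*uv,1.]); return c+d*(z-c[2])/d[2]
def proj(m,p):
    T=m["camera_from_world"]; q=m["camera_matrix"]@(T[:3,:3]@np.asarray(p)+T[:3,3]); return q[:2]/q[2]
E
python3 - <<'E'
from h import *
a=cv2.imread("pics/top0.png")
cv2.imwrite("pics/crop0.png",cv2.resize(a[165:265,150:310],None,fx=5,fy=5,interpolation=cv2.INTER_CUBIC))
m=r.camera_model("top")
for n,uv,z in (("big",(196,204),.012),("small",(162,191),.012),("teal",(136,186),.012),("pot",(247,206),.054)): print(n,back(m,uv,z))
o=r.get_obs(); print(R.from_rotvec(o['orientation']).as_matrix())
E
```

```text
big [0.4559 0.2438 0.012 ]
small [0.4717 0.405  0.012 ]
teal [0.4626 0.5223 0.012 ]
pot [0.4965 0.0259 0.054 ]
[[ 0.2444 -0.9697 -0.0005]
 [-0.9697 -0.2444  0.0015]
 [-0.0016  0.0001 -1.    ]]
```

View pics/crop0.png

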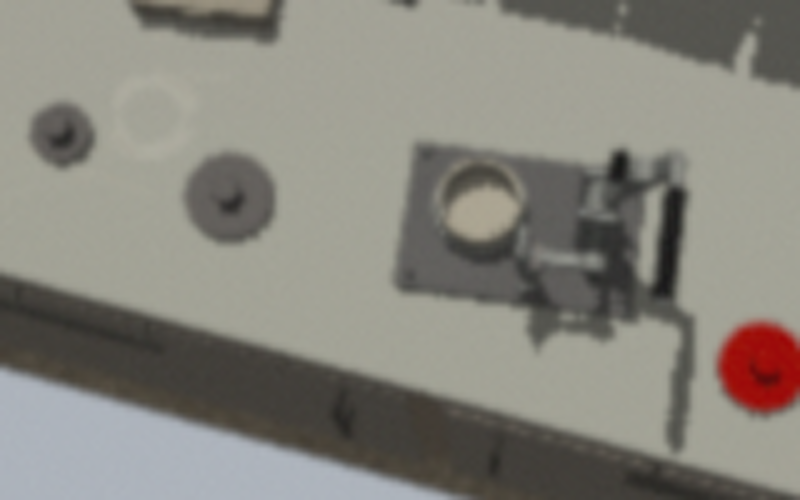

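Crop: the larger grey lid is at (230,197), next to the smaller one at (63,134), so the choice is right. The pot rim is at (482,203) and the plate's left edge runs (418,143)–(397,290). The bar runs (678,190)–(662,295). Next I work out the press yaw.

Run:
```python
from h import *
m=r.camera_model("top")
f=lambda c,z: back(m,(150+c[0]/5-.4,165+c[1]/5-.4),z)
for n,a,b,z in (("edge",(418,143),(397,290),.012),("bar",(678,190),(662,295),.243)):
    A,B=f(a,z),f(b,z); d=A-B; print(n,A,B,np.linalg.norm(d),"yaw",np.arctan2(d[1],d[0]))
print("lid",f((230,197),.012),"pot",f((482,203),.054))
w=r.camera_model("wrist"); T=np.linalg.inv(w["camera_from_world"]); o=r.get_obs()
print(w["camera_matrix"]); Rt=R.from_rotvec(o['orientation']).as_matrix()
print("cam in tool",Rt.T@(T[:3,3]-o['tcp_pos']),"\n",Rt.T@T[:3,:3])
```

```text
edge [0.5461 0.1024 0.012 ] [0.4157 0.0831 0.012 ] 0.1318375158749411 yaw 0.14711612052309445
bar [ 0.5004 -0.119   0.243 ] [ 0.4207 -0.1268  0.243 ] 0.08003417504263775 yaw 0.09771465807916985
lid [0.4554 0.2455 0.012 ] pot [0.4987 0.0309 0.054 ]
[[320.7496   0.     256.4806]
 [  0.     320.7496 190.122 ]
 [  0.       0.       1.    ]]
cam in tool [ 0.0005 -0.0774 -0.125 ] 
 [[ 1.      0.      0.    ]
 [-0.      0.9518  0.3068]
 [-0.     -0.3068  0.9518]]
```

Request:
arm_command(
  increments=[
    [[0.02,0.035,0.03],[0,0,0.07],100],
    [[0.04,0.07,0.05],[0,0,0.14],100],
    [[0.07,0.105,0.08],[0,0,0.22],100],
    [[0.1,0.14,0.1],[0,0,0.29],100],
    [[0.13,0.175,0.12],[0,0,0.36],100],
    [[0.16,0.21,0.14],[0,0,0.43],100],
    [[0.19,0.245,0.15],[0,0,0.5],100],
    [[0.22,0.28,0.15],[0,0,0.57],100],
    [[0.25,0.315,0.15],[0,0,0.64],100],
    [[0.27,0.35,0.15],[0,0,0.72],100],
  ],
)

```text
clock: 1.1
tcp_pos: [0.4365, -0.3023, 0.3981]
orientation: [-3.001, 0.927, -0.0]
contact_force: [0.9, -0.3, -0.2]
grip_width: 0.0852
```

Request:
arm_command(
  increments=[
    [[0.01,0.045,0],[0,0,0.07],100],
    [[0.02,0.095,0],[0,0,0.14],100],
    [[0.02,0.145,0],[0,0,0.22],100],
    [[0.02,0.195,0],[0,0,0.29],100],
    [[0.02,0.245,0],[0,0,0.36],100],
    [[0.02,0.295,0],[0,0,0.43],100],
    [[0.02,0.345,0],[0,0,0.5],100],
    [[0.02,0.39,-0.02],[0,0,0.57],100],
    [[0.02,0.435,-0.04],[0,0,0.64],100],
    [[0.02,0.475,-0.06],[0,0,0.72],100],
  ],
)

```text
clock: 2.1
tcp_pos: [0.4543, 0.1726, 0.3377]
orientation: [-3.136, -0.188, -0.001]
contact_force: [1.2, -0.2, 0.5]
grip_width: 0.0854
```

Request:
arm_command(
  increments=[
    [[0,0.02,-0.03],[0,0,0],60],
    [[0,0.04,-0.06],[0,0,0],60],
    [[0,0.06,-0.09],[0,0,0],60],
    [[0,0.072,-0.12],[0,0,0],60],
    [[0,0.072,-0.14],[0,0,0],60],
    [[0,0.072,-0.14],[0,0,0],60],
    [[0,0.072,-0.14],[0,0,0],60],
  ],
)

```text
clock: 2.8
tcp_pos: [0.4549, 0.2423, 0.1985]
orientation: [3.136, 0.182, -0.001]
contact_force: [-0.0, -0.4, 0.2]
grip_width: 0.0515
```

Run:
```python
from h import *
o=r.get_obs(); w=r.camera_model("wrist"); im=r.grab_frame("wrist"); cv2.imwrite("pics/w1.png",im)
np.save("w1.npy",w["camera_from_world"])
print(o['clock'],o['tcp_pos'],R.from_rotvec(o['orientation']).as_matrix(),o['joints'],o['contact_force'])
```

```text
2.8 [0.4549 0.2423 0.1985] [[ 0.9933  0.1156 -0.0008]
 [ 0.1156 -0.9933 -0.0002]
 [-0.0008  0.0002 -1.    ]] [ 0.0308  0.3746 -0.7794  1.9436  0.3211  0.951  -0.7879] [-0.0268 -0.4408  0.1939]
```

View pics/w1.png

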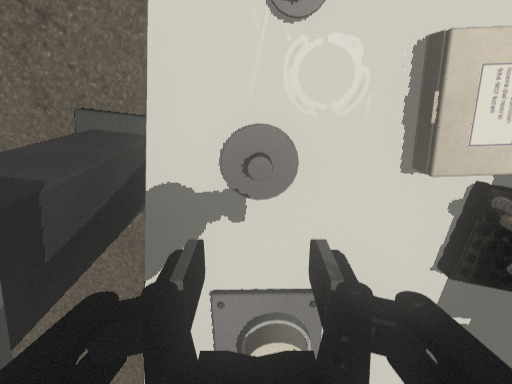

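Run:
```python
from h import *
w=r.camera_model("wrist"); w["camera_from_world"]=np.load("w1.npy")
im=cv2.imread("pics/w1.png"); g=cv2.cvtColor(im,cv2.COLOR_BGR2GRAY)
m=(g[115:208,210:308]<110).astype(np.uint8)
def back2(c,z): return back(w,c,z)
# disc edges along row/col
print("disc",back2((259,161),.012),"knob",back2((260,168),.034))
a,b=back2((219,161),.012),back2((299,161),.012); print("dia",np.linalg.norm(a-b))
a,b=back2((258,123.5),.012),back2((258,199),.012); print("dia y",np.linalg.norm(a-b),(a+b)/2)
a,b=back2((212,291),.012),back2((319,289),.012); print("plate edge",a,b)
```

```text
disc [0.4552 0.2503 0.012 ] knob [0.4562 0.2487 0.034 ]
dia 0.07929408598604223
dia y 0.07652534521104501 [0.4544 0.2485 0.012 ]
plate edge [0.42   0.0945 0.012 ] [0.5402 0.1112 0.012 ]
```

The lid's disc is 78 mm across at (259,161) in the wrist view, so its centre is about (0.4555, 0.249). The pot is only partly visible at the bottom. I'll take one look at it from above, then come back for the grasp.

Request:
arm_command(
  increments=[
    [[0.01,-0.03,0.04],[0,0,0],100],
    [[0.02,-0.07,0.08],[0,0,0],100],
    [[0.03,-0.11,0.1],[0,0,0],100],
    [[0.035,-0.15,0.1],[0,0,0],100],
    [[0.035,-0.175,0.1],[0,0,0],100],
    [[0.035,-0.175,0.1],[0,0,0],100],
    [[0.035,-0.175,0.1],[0,0,0],100],
  ],
)

```text
clock: 3.55
tcp_pos: [0.4903, 0.0671, 0.2997]
orientation: [3.136, 0.179, 0.004]
contact_force: [-0.1, 0.5, -0.0]
grip_width: 0.0851
```

Run:
```python
from h import *
o=r.get_obs(); w=r.camera_model("wrist"); im=r.grab_frame("wrist"); cv2.imwrite("pics/w2.png",im)
np.save("w2.npy",w["camera_from_world"])
print(o['clock'],o['tcp_pos'],o['joints'])
```

```text
3.55 [0.4903 0.0671 0.2997] [ 0.4073  0.2009 -0.7555  1.8745  0.1533  1.1222 -0.2906]
```

View pics/w2.png

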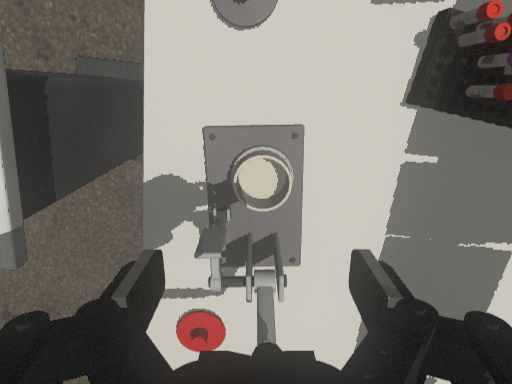

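Wrist view: pot rim at (262,179), catch tab top edge at (197–222,256). Plate corners are at (204,127), (303,125) and (300,266), and the red look-alike is at (200,331).

Run:
```python
from h import *
from scipy.optimize import least_squares
w=r.camera_model("wrist"); w["camera_from_world"]=np.load("w2.npy")
im=cv2.imread("pics/w2.png")
P=back(w,(262,179),.054); print("pot",P)
print("rim dia",np.linalg.norm(back(w,(231,179),.054)-back(w,(293.5,179),.054)),np.linalg.norm(back(w,(262,147),.054)-back(w,(262,211),.054)))
TL,TR,BR=[back(w,c,.012) for c in ((204,127),(303,125),(300,266))]
print(TL,TR,BR,"yaw top",np.arctan2(*(TR-TL)[1::-1]),"yaw side",np.arctan2(-(TR-BR)[0],(TR-BR)[1]),"w,l",np.linalg.norm(TR-TL),np.linalg.norm(TR-BR))
a,b=back(w,(197,256),.153),back(w,(222,256),.153); t=(a+b)/2; print("tip",t,np.linalg.norm(a-b),np.arctan2(*(b-a)[1::-1]))
for y in (.11,.13,.15):
    Rz=R.from_euler('z',y).as_matrix(); print(y,"tip in press",Rz.T@(t-P),"plate",Rz.T@(TL-P),Rz.T@(TR-P))
    for n,p in (("tip",(-.055,-.052,.153)),("grip up",(-.06,-.15,.243)),("grip dn",(-.06,.045,.107))): q=np.array([P[0],P[1],0])+Rz@p; print(n,q,proj(w,q))
```

```text
pot [0.4994 0.0404 0.054 ]
rim dia 0.07504698005905884 0.0799234563458017
[0.4202 0.0885 0.012 ] [0.5448 0.1053 0.012 ] [ 0.5726 -0.0964  0.012 ] yaw top 0.13387548196389887 yaw side 0.13702754923242522 w,l 0.12574616467258767 0.20354419165378124
tip [ 0.4537 -0.0132  0.153 ] 0.023807647817667553 0.1131583340121132
0.11 tip in press [-0.0514 -0.0483  0.099 ] plate [-0.0735  0.0564 -0.042 ] [ 0.0522  0.0595 -0.042 ]
tip [ 0.4505 -0.0173  0.153 ] [205.843  259.4703]
grip up [ 0.4563 -0.1152  0.243 ] [187.9133 429.255 ]
grip dn [0.4349 0.0786 0.107 ] [203.3797 149.9742]
0.13 tip in press [-0.0523 -0.0472  0.099 ] plate [-0.0723  0.0579 -0.042 ] [ 0.0534  0.0584 -0.042 ]
tip [ 0.4517 -0.0182  0.153 ] [206.9918 260.4814]
grip up [ 0.4594 -0.1161  0.243 ] [191.8499 430.3393]
grip dn [0.4341 0.0773 0.107 ] [202.5485 151.1667]
0.15 tip in press [-0.0532 -0.0462  0.099 ] plate [-0.0712  0.0593 -0.042 ] [ 0.0546  0.0573 -0.042 ]
tip [ 0.4528 -0.0192  0.153 ] [208.1597 261.4707]
grip up [ 0.4625 -0.1168  0.243 ] [195.7998 431.3649]
grip dn [0.4334 0.076  0.107 ] [201.7444 152.3739]
```

```bash
cat > rim.py <<'E'
from h import *
from scipy.ndimage import map_coordinates
from scipy.optimize import minimize
def circ(w,c,z,rad,n=180):
    t=np.linspace(0,2*np.pi,n); p=np.c_[c[0]+rad*np.cos(t),c[1]+rad*np.sin(t),np.full(n,z)]
    T=w["camera_from_world"]; q=(p@T[:3,:3].T+T[:3,3])@w["camera_matrix"].T; return q[:,:2]/q[:,2:]
def fit(w,im,c0,z,rads,span=.014):
    g=cv2.GaussianBlur(cv2.cvtColor(im,cv2.COLOR_BGR2GRAY).astype(float),(0,0),.7); G=np.hypot(cv2.Sobel(g,6,1,0),cv2.Sobel(g,6,0,1)); G=np.minimum(G,150)
    s=lambda c:sum(map_coordinates(G,circ(w,c,z,q).T[::-1],order=1).mean() for q in rads)
    d=np.arange(-span,span+1e-9,.0005); S=np.array([[s((c0[0]+a,c0[1]+b)) for b in d] for a in d])
    i,j=np.unravel_index(S.argmax(),S.shape); return np.array([c0[0]+d[i],c0[1]+d[j]]),S.max(),np.median(S)
E
python3 - <<'E'
from rim import *
w=r.camera_model("wrist"); w["camera_from_world"]=np.load("w2.npy"); im=cv2.imread("pics/w2.png")
c,a,b=fit(w,im,(.499,.038),.054,(.036,.032)); print("wrist",c,a,b)
t=r.camera_model("top"); ct,a,b=fit(t,cv2.imread("pics/top0.png"),(.499,.035),.054,(.036,.032)); print("top",ct,a,b)
big=cv2.resize(im[130:280,180:320],None,fx=5,fy=5,interpolation=cv2.INTER_CUBIC)
for q in (.036,.032):
    p=((circ(w,c,.054,q)-(180,130)+.5)*5-.5); cv2.polylines(big,[p.astype(int)],True,(0,0,255),1)
cv2.imwrite("pics/rim.png",big[:,:])
w1=dict(w); w1["camera_from_world"]=np.load("w1.npy")
print("lid",fit(w1,cv2.imread("pics/w1.png"),(.455,.249),.012,(.039,)))
E
```

```text
wrist [0.5005 0.0345] 239.827061294058 121.54190373712494
top [0.4985 0.0315] 216.01911184586035 169.65331733100618
lid (array([0.455 , 0.2485]), np.float64(143.33732523384248), np.float64(20.211609176434575))
```

```bash
python3 -c "
import cv2;a=cv2.imread('pics/rim.png');print(a.shape);cv2.imwrite('pics/rim2.png',cv2.resize(a,(560,600),interpolation=cv2.INTER_AREA))"
```

```text
(750, 700, 3)
```

View pics/rim2.png

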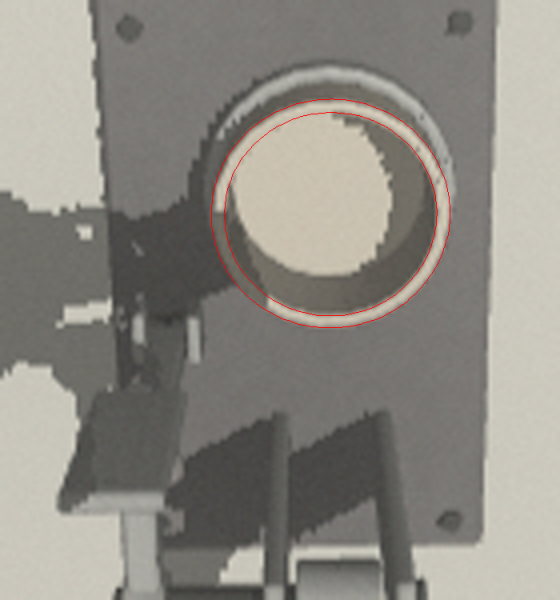

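The overlay shows the fitted circles on the rim, so the pot is at (0.5005, 0.0345) and the yaw is about 0.135. Now the grasp of the lid's knob, with the hand leaning 0.2 rad to +y so it clears the catch later.

Request:
arm_command(
  increments=[
    [[-0.01,0.045,0],[0,0,0],60],
    [[-0.02,0.09,-0.02],[-0.07,-0.01,0],60],
    [[-0.03,0.135,-0.05],[-0.13,-0.017,0],60],
    [[-0.035,0.175,-0.09],[-0.198,-0.026,0],60],
    [[-0.0355,0.1825,-0.135],[-0.198,-0.026,0],60],
    [[-0.0355,0.1825,-0.18],[-0.198,-0.026,0],60],
    [[-0.0355,0.1825,-0.215],[-0.198,-0.026,0],60],
    [[-0.0355,0.1825,-0.24],[-0.198,-0.026,0],60],
    [[-0.0355,0.1825,-0.24],[-0.198,-0.026,0],60],
    [[-0.0355,0.1825,-0.24],[-0.198,-0.026,0],60],
  ],
)

```text
clock: 4.6
tcp_pos: [0.4541, 0.2515, 0.059]
orientation: [2.938, 0.173, 0.022]
contact_force: [0.3, -0.2, 0.3]
grip_width: 0.0511
```

Request:
arm_command(
  increments=[
    [[0.001,-0.002,-0.012],[0,0,0],60],
    [[0.001,-0.002,-0.022],[0,0,0],60],
    [[0.001,-0.002,-0.028],[0,0,0],60],
    [[0.001,-0.002,-0.028],[0,0,0],60],
    [[0.001,-0.002,-0.028],[0,0,0],15],
    [[0.001,-0.002,-0.028],[0,0,0],15],
    [[0.001,-0.002,-0.028],[0,0,0],15],
    [[0.001,-0.002,-0.028],[0,0,0],15],
    [[0.001,-0.002,-0.028],[0,0,0],15],
    [[0.001,-0.002,-0.028],[0,0,0],15],
  ],
  newtons=40,
)

```text
clock: 5.6
tcp_pos: [0.4557, 0.2483, 0.0308]
orientation: [2.938, 0.171, 0.023]
contact_force: [-0.3, 0.5, 6.5]
grip_width: 0.0226
```

Request:
arm_command(
  increments=[
    [[0,0,0.02],[0,0,0],15],
    [[0,0,0.05],[0,0,0],15],
    [[0,0,0.08],[0,0,0],15],
    [[0.01,-0.035,0.1],[0,0,0],15],
    [[0.02,-0.07,0.1],[0,0,0],15],
    [[0.03,-0.11,0.1],[0,0,0],15],
    [[0.04,-0.15,0.1],[0,0,0],15],
    [[0.0455,-0.185,0.1],[0,0,0],15],
    [[0.0455,-0.205,0.1],[0,0,0],15],
    [[0.0455,-0.214,0.1],[0,0,0],15],
  ],
)

```text
clock: 6.6
tcp_pos: [0.5004, 0.031, 0.1299]
orientation: [2.936, 0.165, 0.019]
contact_force: [-0.4, 0.3, -0.8]
grip_width: 0.0225
```

Request:
arm_command(
  increments=[
    [[0,0,-0.005],[0,0,0],15],
    [[0,0,-0.01],[0,0,0],15],
    [[0,0,-0.01],[0,0,0],15],
  ],
)

```text
clock: 6.9
tcp_pos: [0.5003, 0.0356, 0.1195]
orientation: [2.938, 0.175, 0.02]
contact_force: [0.3, -0.3, -0.7]
grip_width: 0.0226
```

Run:
```python
from rim import *
o=r.get_obs(); w=r.camera_model("wrist"); im=r.grab_frame("wrist")
z=o['tcp_pos'][2]-.0308+.012
c,a,b=fit(w,im,o['tcp_pos'][:2],z,(.039,)); print(o['clock'],o['tcp_pos'],o['orientation'],o['grip_width'],o['contact_force'],"lid",c,a,b,"rel",c-o['tcp_pos'][:2])
p=circ(w,c,z,.039); cv2.polylines(im,[p.astype(int)],True,(0,0,255),1)
p=circ(w,(.5005,.0345),.054,.036); cv2.polylines(im,[p.astype(int)],True,(0,255,0),1)
cv2.imwrite("pics/w3.png",im)
```

```text
6.9 [0.5003 0.0356 0.1195] [2.9381 0.1745 0.0199] 0.022558420198033387 [ 0.2665 -0.3399 -0.6711] lid [0.4988 0.0351] 71.91474611881428 26.69331853734674 rel [-0.0015 -0.0005]
```

View pics/w3.png

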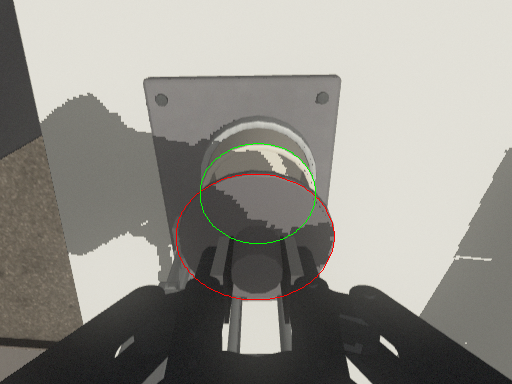

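The view shows the lid held level with its outline (red) well fitted. Its centre is within about 1.5 mm of the pot centre. Lowering.

Request:
arm_command(
  increments=[
    [[0.001,-0.0005,-0.012],[0,0,0],15],
    [[0.001,-0.0005,-0.022],[0,0,0],15],
    [[0.001,-0.0005,-0.03],[0,0,0],15],
    [[0.001,-0.0005,-0.034],[0,0,0],15],
    [[0.001,-0.0005,-0.037],[0,0,0],15],
    [[0.001,-0.0005,-0.039],[0,0,0],15],
    [[0.001,-0.0005,-0.041],[0,0,0],15],
    [[0.001,-0.0005,-0.041],[0,0,0],15],
  ],
)

```text
clock: 7.75
tcp_pos: [0.5019, 0.0334, 0.0793]
orientation: [2.937, 0.17, 0.021]
contact_force: [-0.7, -0.2, -0.7]
grip_width: 0.0227
```

Request:
arm_command(
  increments=[
    [[0,0,-0.001],[0,0,0],15],
    [[0,0,-0.002],[0,0,0],15],
    [[0,0,-0.002],[0,0,0],15],
  ],
)

```text
clock: 8.05
tcp_pos: [0.5021, 0.0334, 0.0778]
orientation: [2.937, 0.17, 0.022]
contact_force: [-1.0, -0.5, 4.3]
grip_width: 0.0223
```

Contact came at the expected seated height. Release and rise along the fingers.

Request:
arm_command(
  increments=[
    [[0,0,0],[0,0,0],55],
    [[0,0,0],[0,0,0],55],
    [[0,0,0],[0,0,0],55],
    [[0,0,0.001],[0,0,0],55],
    [[0,0.004,0.02],[0,0,0],55],
    [[0,0.01,0.05],[0,0,0],55],
    [[0,0.02,0.09],[0,0,0],55],
    [[0,0.03,0.13],[0,0,0],55],
    [[0,0.03,0.15],[0,0,0],55],
    [[0,0.03,0.15],[0,0,0],55],
  ],
)

```text
clock: 9.05
tcp_pos: [0.5036, 0.0646, 0.2305]
orientation: [2.938, 0.17, 0.03]
contact_force: [0.3, 0.4, -0.8]
grip_width: 0.0473
```

Run:
```python
from rim import *
o=r.get_obs(); w=r.camera_model("wrist"); im=r.grab_frame("wrist"); np.save("w4.npy",w["camera_from_world"])
for z in (.055,.059,.063):print(z,fit(w,im,(.5,.0345),z,(.039,)))
c=fit(w,im,(.5,.0345),.059,(.039,))[0]
print(o['clock'],o['tcp_pos'],o['contact_force'])
cv2.imwrite("pics/w4raw.png",im)
P=np.array([.5005,.0345,0]);Rz=R.from_euler('z',.135).as_matrix()
for n,p in (("tip",(-.055,-.052,.153)),("tipL",(-.068,-.052,.153)),("tipR",(-.042,-.052,.153)),("grip",(-.06,-.15,.243))):
    q=P+Rz@p; u=proj(w,q); print(n,q,u); cv2.circle(im,tuple(int(v) for v in u),2,(0,255,255),-1)
cv2.polylines(im,[circ(w,c,.059,.039).astype(int)],True,(0,0,255),1)
cv2.imwrite("pics/w4.png",im)
```

```text
0.055 (array([0.4955, 0.042 ]), np.float64(58.6606611142051), np.float64(26.651124288109518))
0.059 (array([0.4955, 0.043 ]), np.float64(59.63013112717447), np.float64(25.531261888305945))
0.063 (array([0.497, 0.047]), np.float64(59.45957475210466), np.float64(24.794839578568766))
9.05 [0.5036 0.0646 0.2305] [ 0.2962  0.4027 -0.7881]
tip [ 0.453  -0.0244  0.153 ] [179.1996 280.1123]
tipL [ 0.4401 -0.0262  0.153 ] [162.55   280.4359]
tipR [ 0.4659 -0.0227  0.153 ] [195.8519 279.7886]
grip [ 0.4612 -0.1222  0.243 ] [164.8241 481.814 ]
```

View pics/w4.png

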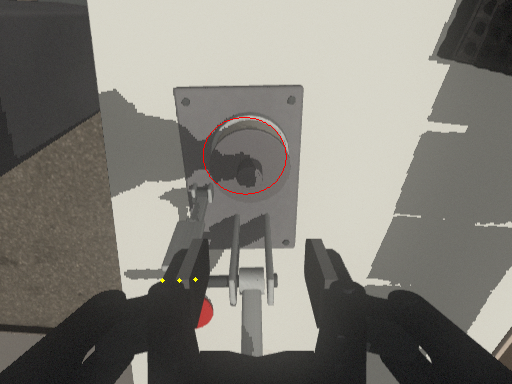

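Run:
```python
from rim import *
w=r.camera_model("wrist"); w["camera_from_world"]=np.load("w4.npy"); im=cv2.imread("pics/w4raw.png")
o=(190,105);s=6
big=cv2.resize(im[105:205,190:310],None,fx=s,fy=s,interpolation=cv2.INTER_CUBIC); big=cv2.convertScaleAbs(big,alpha=1.6)
for z,q,col in ((.059,.039,(0,0,255)),(.081,.012,(0,255,0)),(.012+.042,.039,(255,255,0))):
    if col!=(255,255,0): cv2.polylines(big,[((circ(w,(.5005,.0345),z,q)-o+.5)*s).astype(int)],True,col,1)
cv2.imwrite("pics/lid.png",big)
```

```text
(no output)
```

View pics/lid.png

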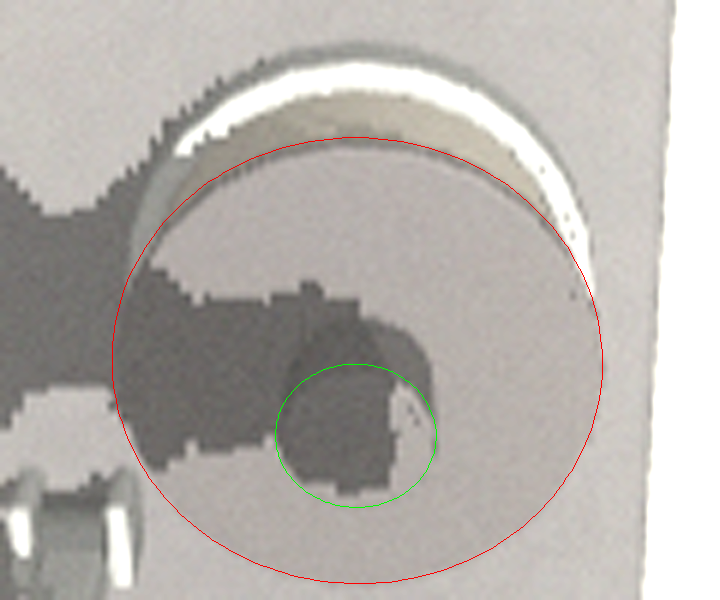

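The seated outlines, disc (red) and knob (green), match the picture, so the lid is seated and released. Next the catch: shut the fingers, pass over the tab and come down behind it.

Request:
arm_command(
  increments=[
    [[-0.02,-0.01,0.01],[0,0,0],0],
    [[-0.035,-0.03,0.01],[0,0,0],0],
    [[-0.05,-0.06,0.01],[0,0,0],0],
    [[-0.05,-0.09,0.01],[0,0,0],0],
    [[-0.05,-0.1165,0.005],[0,0,0],0],
    [[-0.05,-0.1165,-0.015],[0,0,0],0],
    [[-0.05,-0.1165,-0.015],[0,0,0],0],
    [[-0.05,-0.1165,-0.015],[0,0,0],0],
  ],
)

```text
clock: 9.9
tcp_pos: [0.4512, -0.0528, 0.2115]
orientation: [2.938, 0.172, 0.018]
contact_force: [0.0, 0.7, 0.7]
grip_width: 0.0004
```

Run:
```python
from h import *
o=r.get_obs(); print(o['clock'],o['tcp_pos'],o['joints'],o['contact_force'],o['grip_width'])
m=r.camera_model("side"); a=r.grab_frame("side"); w=r.grab_frame("wrist")
P=np.array([.5005,.0345,0]);Rz=R.from_euler('z',.135).as_matrix()
q=P+Rz@np.array([-.055,-.049,.153]);u=proj(m,q); print(u)
c=cv2.resize(a[150:250,220:310],(480,533),interpolation=cv2.INTER_CUBIC)
t=r.grab_frame("top"); 
cv2.imwrite("pics/c5.png",np.hstack([c,cv2.resize(w[150:,60:330],None,fx=533/234,fy=533/234)])[:, :800] if 0 else c); cv2.imwrite("pics/w5.png",w)
```

```text
9.9 [ 0.4512 -0.0528  0.2115] [ 0.4731  0.2149 -0.7004  2.0922  0.4178  0.9474 -0.3573] [0.0054 0.6921 0.7296] 0.0003760144162661732
[278.7949 192.8218]
```

View pics/c5.png

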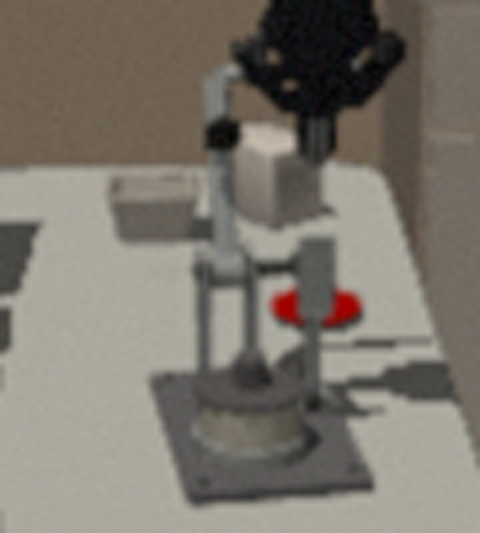

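Side crop: the lid sits level on the pot, and the fingers stand above and in line with the tab. Go down behind it.

Request:
arm_command(
  increments=[
    [[0.001,0,-0.02],[0,0,0],0],
    [[0.001,0,-0.04],[0,0,0],0],
    [[0.001,0,-0.055],[0,0,0],0],
    [[0.001,0,-0.065],[0,0,0],0],
    [[0.001,0,-0.065],[0,0,0],0],
  ],
)

```text
clock: 10.55
tcp_pos: [0.4525, -0.0527, 0.1466]
orientation: [2.938, 0.172, 0.019]
contact_force: [-0.4, 0.1, 1.5]
grip_width: -0.0002
```

Request:
arm_command(
  increments=[
    [[-0.001,0.01,0],[0,0,0],0],
    [[-0.003,0.02,0],[0,0,0],0],
    [[-0.004,0.03,0],[0,0,0],0],
    [[-0.005,0.04,0],[0,0,0],0],
    [[-0.006,0.05,0],[0,0,0],0],
    [[-0.007,0.06,0],[0,0,0],0],
    [[-0.008,0.07,0],[0,0,0],0],
    [[-0.01,0.08,0],[0,0,0],0],
    [[-0.011,0.09,0],[0,0,0],0],
    [[-0.011,0.09,0],[0,0,0],0],
  ],
)

```text
clock: 11.55
tcp_pos: [0.4419, 0.0387, 0.1474]
orientation: [2.938, 0.174, 0.022]
contact_force: [0.2, -0.5, -0.2]
grip_width: 0.0003
```

Request:
arm_command(
  increments=[
    [[0,0,0.04],[0,0,0],30],
    [[0,0,0.08],[0,0,0],60],
    [[0,0,0.12],[0,0,0],100],
    [[0,0,0.16],[0,0,0],100],
    [[0,0,0.19],[0,0,0],100],
    [[0,0,0.19],[0,0,0],100],
  ],
)

```text
clock: 12.15
tcp_pos: [0.4439, 0.0374, 0.3415]
orientation: [2.937, 0.168, 0.033]
contact_force: [0.9, 0.2, -0.6]
grip_width: 0.0849
```

Run:
```python
from h import *
o=r.get_obs(); print(o['clock'],o['tcp_pos'],o['joints'])
Rc=R.from_rotvec(o['orientation']); y=.135
for s in (1,-1):
    x=s*np.array([-np.sin(y),np.cos(y),0]); z=np.array([0,0,-1.]); T=R.from_matrix(np.c_[x,np.cross(z,x),z])
    print(s,(T*Rc.inv()).as_rotvec())
a=r.grab_frame("side"); cv2.imwrite("pics/c6.png",cv2.resize(a[150:250,220:310],(480,533),interpolation=cv2.INTER_CUBIC))
```

```text
12.15 [0.4439 0.0374 0.3415] [ 0.3941  0.0623 -0.7743  1.9203  0.2545  1.2303 -0.3576]
1 [0.1276 0.1835 1.5856]
-1 [ 0.1824 -0.1269 -1.5445]
```

View pics/c6.png

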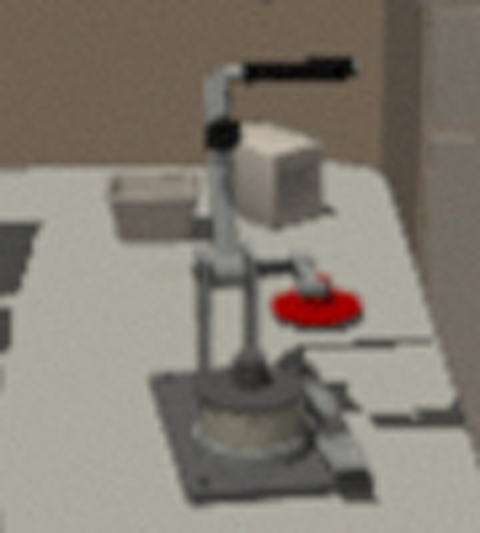

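Side crop: the catch lies down beside the pot, the lid is on the pot and the lever is up, with its bar at (245–355,70). Now turn the hand and go over the bar.

Request:
arm_command(
  increments=[
    [[0,-0.01,0.01],[0.012,0.017,0.145],100],
    [[0.005,-0.02,0.02],[0.023,0.033,0.29],100],
    [[0.005,-0.04,0.02],[0.035,0.05,0.43],100],
    [[0.01,-0.06,0.02],[0.046,0.067,0.575],100],
    [[0.01,-0.08,0.02],[0.058,0.083,0.72],100],
    [[0.015,-0.1,0.02],[0.07,0.1,0.865],100],
    [[0.017,-0.12,0.02],[0.081,0.117,1.01],100],
    [[0.017,-0.14,0.02],[0.093,0.134,1.155],100],
    [[0.017,-0.16,0.02],[0.105,0.15,1.3],100],
    [[0.017,-0.16,0.02],[0.116,0.167,1.44],100],
  ],
)

```text
clock: 13.2
tcp_pos: [0.4576, -0.1265, 0.3552]
orientation: [2.215, 2.198, -0.01]
contact_force: [0.0, 0.1, 0.4]
grip_width: 0.0853
```

Run:
```python
from h import *
m=r.camera_model("side"); print("proj grip side",proj(m,(.461,-.122,.243)),"seen (276.2,163.1)")
o=r.get_obs(); print(o['clock'],o['tcp_pos'],o['joints'])
Rc=R.from_rotvec(o['orientation']); y=.135
x=np.array([-np.sin(y),np.cos(y),0]); z=np.array([0,0,-1.]); T=R.from_matrix(np.c_[x,np.cross(z,x),z])
print((T*Rc.inv()).as_rotvec())
```

```text
proj grip side [275.0178 162.8757] seen (276.2,163.1)
13.2 [ 0.4576 -0.1265  0.3552] [ 0.6925  0.0817 -0.5938  1.8499  0.0686  1.2121  1.6401]
[0.0189 0.012  0.1425]
```

Request:
arm_command(
  increments=[
    [[0.0035,0.004,0],[0.019,0.012,0.1425],100],
    [[0.0035,0.004,-0.03],[0.019,0.012,0.1425],100],
    [[0.0035,0.004,-0.06],[0.019,0.012,0.1425],100],
    [[0.0035,0.004,-0.09],[0.019,0.012,0.1425],100],
    [[0.0035,0.004,-0.112],[0.019,0.012,0.1425],100],
    [[0.0035,0.004,-0.112],[0.019,0.012,0.1425],100],
    [[0.0035,0.004,-0.112],[0.019,0.012,0.1425],100],
  ],
)

```text
clock: 13.9
tcp_pos: [0.4619, -0.119, 0.2447]
orientation: [2.067, 2.365, 0.003]
contact_force: [0.2, 0.2, 0.5]
grip_width: 0.0858
```

Run:
```python
from h import *
o=r.get_obs(); print(o['clock'],o['tcp_pos'],o['contact_force'],o['joints'])
cv2.imwrite("pics/w7.png",r.grab_frame("wrist"))
```

```text
13.9 [ 0.4619 -0.119   0.2447] [0.1669 0.1853 0.5247] [ 0.6628  0.205  -0.6064  1.9865  0.1382  0.9881  1.6952]
```

View pics/w7.png

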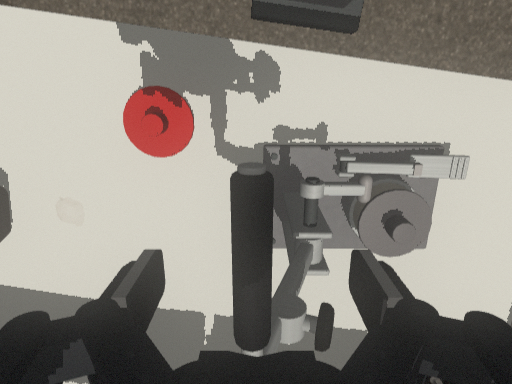

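The bar, near column 252, is centred between the fingers. Lower 3 mm and close.

Request:
arm_command(
  increments=[
    [[0,-0.002,-0.003],[0,0,0],100],
    [[0,-0.002,-0.003],[0,0,0],60],
    [[0,-0.002,-0.003],[0,0,0],40],
    [[0,-0.002,-0.003],[0,0,0],5],
    [[0,-0.002,-0.003],[0,0,0],5],
    [[0,-0.002,-0.003],[0,0,0],5],
    [[0,-0.002,-0.003],[0,0,0],5],
    [[0,-0.002,-0.003],[0,0,0],5],
  ],
  newtons=80,
)

```text
clock: 14.75
tcp_pos: [0.4625, -0.1212, 0.2426]
orientation: [2.065, 2.363, 0.004]
contact_force: [-1.4, -0.5, 4.0]
grip_width: 0.0156
```

Run:
```python
from h import *
o=r.get_obs(); p=o['tcp_pos']; print(o['clock'],p,o['contact_force'],o['grip_width'])
P=np.array([.5005,.0345,0]);Rz=R.from_euler('z',.135).as_matrix(); q=Rz.T@(p-P); print("press",q)
# grip at theta: angle from start phi0
hy,hz=-.1,.107; a0=np.arctan2(.243-hz,-.15-hy)
g=lambda th: P+Rz@np.array([-.06,hy+.145*np.cos(a0-th),hz+.145*np.sin(a0-th)])
for k in range(0,26):
    th=1.92*k/24; print(k,round(th,2),np.round(g(th)-g(0),4))
```

```text
14.75 [ 0.4625 -0.1212  0.2426] [-1.3809 -0.5318  4.042 ] 0.015623061865988995
press [-0.0586 -0.1492  0.2426]
0 0.0 [0. 0. 0.]
1 0.08 [-0.0015  0.0109  0.0036]
2 0.16 [-0.003   0.0221  0.0062]
3 0.24 [-0.0045  0.0335  0.008 ]
4 0.32 [-0.0061  0.0449  0.0088]
5 0.4 [-0.0077  0.0564  0.0087]
6 0.48 [-0.0092  0.0679  0.0077]
7 0.56 [-0.0108  0.0792  0.0058]
8 0.64 [-0.0123  0.0903  0.0029]
9 0.72 [-0.0137  0.1012 -0.0008]
10 0.8 [-0.0152  0.1118 -0.0054]
11 0.88 [-0.0166  0.1219 -0.0108]
12 0.96 [-0.0179  0.1316 -0.0171]
13 1.04 [-0.0191  0.1408 -0.0241]
14 1.12 [-0.0203  0.1494 -0.0318]
15 1.2 [-0.0214  0.1573 -0.0401]
16 1.28 [-0.0224  0.1646 -0.0491]
17 1.36 [-0.0232  0.1711 -0.0587]
18 1.44 [-0.024   0.1768 -0.0687]
19 1.52 [-0.0247  0.1817 -0.0792]
20 1.6 [-0.0252  0.1858 -0.0901]
21 1.68 [-0.0257  0.189  -0.1012]
22 1.76 [-0.026   0.1914 -0.1125]
23 1.84 [-0.0262  0.1928 -0.1241]
24 1.92 [-0.0262  0.1933 -0.1356]
25 2.0 [-0.0262  0.1928 -0.1472]
```

Request:
arm_command(
  increments=[
    [[-0.0015,0.0109,0.0036],[0,0,0],5],
    [[-0.003,0.0221,0.0062],[0,0,0],5],
    [[-0.0045,0.0335,0.008],[0,0,0],5],
    [[-0.006,0.0449,0.0088],[0,0,0],5],
    [[-0.0077,0.0564,0.0087],[0,0,0],5],
    [[-0.0092,0.0679,0.0077],[0,0,0],5],
    [[-0.0108,0.0792,0.0058],[0,0,0],5],
    [[-0.0123,0.0903,0.0029],[0,0,0],5],
  ],
)

```text
clock: 15.55
tcp_pos: [0.4503, -0.0297, 0.2452]
orientation: [2.065, 2.363, 0.005]
contact_force: [3.8, -1.8, 1.4]
grip_width: 0.0159
```

Request:
arm_command(
  increments=[
    [[-0.0014,0.0109,-0.0037],[0,0,0],5],
    [[-0.0029,0.0215,-0.0083],[0,0,0],5],
    [[-0.0043,0.0316,-0.0137],[0,0,0],5],
    [[-0.0056,0.0413,-0.02],[0,0,0],5],
    [[-0.0068,0.0505,-0.027],[0,0,0],5],
    [[-0.008,0.0591,-0.0347],[0,0,0],5],
    [[-0.0091,0.067,-0.043],[0,0,0],5],
    [[-0.0101,0.0743,-0.052],[0,0,0],5],
    [[-0.0109,0.0808,-0.0616],[0,0,0],5],
    [[-0.0109,0.0808,-0.0616],[0,0,0],5],
  ],
)

```text
clock: 16.55
tcp_pos: [0.4397, 0.0506, 0.1827]
orientation: [2.064, 2.363, 0.005]
contact_force: [5.1, -3.7, 1.6]
grip_width: 0.0158
```

Request:
arm_command(
  increments=[
    [[-0.0008,0.0057,-0.01],[0,0,0],5],
    [[-0.0015,0.0106,-0.0205],[0,0,0],5],
    [[-0.002,0.0147,-0.0314],[0,0,0],5],
    [[-0.0025,0.0179,-0.0425],[0,0,0],5],
    [[-0.0028,0.0203,-0.0538],[0,0,0],5],
    [[-0.003,0.0217,-0.065],[0,0,0],5],
    [[-0.003,0.0222,-0.072],[0,0,0],5],
    [[-0.003,0.0222,-0.076],[0,0,0],5],
    [[-0.003,0.0222,-0.076],[0,0,0],5],
  ],
  newtons=100,
)

```text
clock: 17.45
tcp_pos: [0.437, 0.0722, 0.1079]
orientation: [2.065, 2.361, 0.004]
contact_force: [1.5, -4.7, 12.6]
grip_width: 0.015
```

```bash
cat > st.py <<'E'
from h import *
o=r.get_obs(); p=o['tcp_pos']; P=np.array([.5005,.0345,0]);Rz=R.from_euler('z',.135).as_matrix(); q=Rz.T@(p-P)
print(o['clock'],p,o['contact_force'],o['grip_width'],"press",q,"theta",np.arctan2(.136,-.05)-np.arctan2(q[2]-.107,q[1]+.1),"rad",np.hypot(q[2]-.107,q[1]+.1))
E
python3 st.py
```

```text
17.45 [0.437  0.0722 0.1079] [ 1.4781 -4.7168 12.5635] 0.0149741921738253 press [-0.0579  0.0459  0.1079] theta 1.9170329814760518 rad 0.14591778716492645
```

Request:
arm_command(
  increments=[
    [[0,0,-0.001],[0,0,0],5],
    [[0,0,-0.002],[0,0,0],5],
    [[0,0,-0.002],[0,0,0],5],
    [[0,0,-0.002],[0,0,0],5],
  ],
)

```text
clock: 17.85
tcp_pos: [0.437, 0.0722, 0.1064]
orientation: [2.065, 2.361, 0.005]
contact_force: [1.8, -4.3, 14.1]
grip_width: 0.0149
```

Request:
arm_command(
  increments=[
    [[0,0,-0.001],[0,0,0],5],
    [[0,0,-0.002],[0,0,0],5],
    [[0,0,-0.002],[0,0,0],5],
    [[0,0,-0.002],[0,0,0],5],
  ],
)

```text
clock: 18.25
tcp_pos: [0.4371, 0.0723, 0.105]
orientation: [2.065, 2.361, 0.004]
contact_force: [-2.4, -6.0, 23.9]
grip_width: 0.015
```

The force rose from 14 to 24 N over the last 1.5 mm, so the lever is on its stop. Let it settle, check it and hand in.

Request:
arm_command(
  increments=[
    [[0,0,-0.0005],[0,0,0],5],
    [[0,0,-0.0005],[0,0,0],5],
    [[0,0,-0.0005],[0,0,0],5],
    [[0,0,-0.0005],[0,0,0],5],
    [[0,0,-0.0005],[0,0,0],5],
    [[0,0,-0.0005],[0,0,0],5],
    [[0,0,-0.0005],[0,0,0],5],
    [[0,0,-0.0005],[0,0,0],5],
  ],
)

```text
clock: 19.05
tcp_pos: [0.4371, 0.0723, 0.1047]
orientation: [2.065, 2.36, 0.004]
contact_force: [-2.2, -5.6, 25.5]
grip_width: 0.0153
```

```bash
python3 st.py
```

```text
19.05 [0.4371 0.0723 0.1047] [-2.2114 -5.5873 25.5046] 0.01530640588283194 press [-0.0578  0.046   0.1047] theta 1.9391374092954143 rad 0.14598135245198948
```

```bash
python3 -c "
from bench import r
print(r.hand_in())"; python3 st.py
```

```text
the job is handed in; nothing more can be done
None
the job is handed in; nothing more can be done
```

I closed the pot with the larger grey lid, flipped the catch down, pulled the lever to its stop and handed in at about 19 s while still holding the bar. Handing in gave no verdict.

**Lid:** The wrist picture after release matched the expected seated outlines of the disc and knob. An automatic circle fit on that same picture gave a centre about 10 mm off. I put that down to it following other edges and trusted the overlay. The lid touched down at the expected height.

**Catch:** The side picture showed it lying down while the lever was still up.

**Lever:** Worked out from the hand's position, the lever was at about 1.92–1.94 rad, against a stop at 1.92. The force rose from 14 N to 25 N over the last 2 mm or so and held steady, with 100 N of grip on the bar.

**Not checked:** I took no picture after pulling the lever, so the pad's force on the lid is inferred from the force rise and the lever angle. The other things were never touched on purpose, and I did not measure their positions again.

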